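Pop the organ tray and catch it ajar

ROBOT

A 6-joint arm with a two-finger parallel gripper is mounted at the origin on the work surface. World frame = base frame: x ahead of the robot, y to its left, z up, the work surface at z = 0. Lengths are in m, angles in rad, forces in N, time in s.
With the tool pointing down it reaches from about 0.35 to 0.775 m from the base axis. Payload 7.3 kg.
Tool frame: the origin (TCP) lies at the very end of the fingers, on their centre line; the grasp point (between the pads) lies grip_point_offset behind it (grip_point_offset is the distance from the TCP to the grasp point, in m); z points along the fingers, y is the direction in which the jaws open and shut (so a half turn about z gives the same grasp; the last joint's range is limited). The gripper opens to 92 mm and grips with 3 to 60 N. Pads are 19 mm wide; open, the fingers measure 130 mm over their backs; the gripper's body (75 mm by 190 mm) begins 47 mm behind the grasp point.
Start: joints at [1.159, 0.342, 1.524, -0, 1.275, -0.146], TCP at [0.138, 0.507, 0.227] pointing down, gripper open.
Joint ranges: [-2.53, 2.53], [-0.77, 2.02], [0.04, 2.7], [-1, 4.14], [0.28, 2.66], [-3.11, 3.11]. Speed limits (rad/s): [2.57, 2.57, 3.14, 3.14, 3.14, 3.14].

INTERFACE

Orientations are given as [roll, pitch, yaw] about the fixed x, y, z axes, in that order (R = Rz(yaw) Ry(pitch) Rx(roll)).
In Python, from cell import * gives the robot as it stands.
- The arm moves only by the shell command python3 -m inch 'ROWS' [OPENING] [FORCE]. ROWS is JSON, a list that holds one entry, the list of rows, each a list of 4 numbers: the shift along the tool's x, y, z in mm, then the turn about the tool's z in rad. In form: [[[x, y, z, roll], ...]]. A call has 1 to 10 rows; each row shifts and turns the commanded pose from where the row before left it, along the tool's axes as they then stand; what a row does not reach is not made up. A row lasts 1/8 s, in which the tool goes at most 62.5 mm and 10.7 degrees, less where a joint would pass 70% of its speed; a pose out of reach is approached as far as the arm can. A call with a gripper value outside its range is refused whole. OPENING is the closure, from -1 (fully open) to 1 (shut), set as the call begins (- or left out, the last holds). The fingers move at their own pace and stop on an object; FORCE is the grip in N (left out, the last holds). Time passes only in rows, so rows that do not move let the fingers close. It gives the time, the measured TCP pose, the force and the opening at its end, in the units of the state.
- observe(): the state, without advancing time (a new reading comes with each control period).
- read_camera(name): name is "scene" or "side" or "wrist"; returns a dict with "img" (420x560x3 uint8, blue, green, red), "fx", "fy", "cx", "cy" (pixels), "eye" and "rotation" of the camera in the world; the wrist camera has in their place "T_tool_cam" (4x4, takes a point from camera to tool coordinates, whose origin is the TCP and whose axes are the flange's). Camera axes: x right, y down, z forward; pixel columns grow to the right and rows downward; lengths in m; the calibration is good to about 2 mm. The wrist camera is an equidistant fisheye: a pixel r from the principal point sees the ray r / f radians off the axis. A picture is of the moment at which its call begins: read the wrist's pose just before it. There is no depth.
- hand_in(): hands the job in, once; it reports no verdict.
Trained networks look in the newest picture that a camera, given by its name, has taken for a name from the list of things; names that differ only in an ending like _2 or _b are one class to them, and where a whole thing is asked for, a point or a joint stands for the part that bears it (a point fixed in the world has none). Each returns a list of dicts, best first, with "conf" (0 to 1); they miss things now and then, are a little off and sometimes report something else, mostly with a low value. They report only what shows in the picture. A call takes as long as a camera call. They do not tell look-alikes from the thing itself.
- boxes_of(camera, label): "at" ([row, column] in pixels, amid what is visible of it).
- place_of(camera, label): "at" ([row, column] in pixels: a listed point, or the origin of a listed thing).
The state is a dict: "time": time; "qpos": joint angles; "qvel": joint speeds; "joint_efforts": joint torques, N m; "tool_pos": TCP position; "tool_rot": TCP orientation; "contact_force": force on the tool from outside, world axes, zero at the start; "torque": the same for the moment, N m; "opening": finger opening in m.
Only numpy, scipy, OpenCV 4.12 (cv2) and the standard library are available. Lean on these libraries where they do the work, as an engineer would, in place of code of your own. Each camera call takes 0.05 s, during which the arm holds its last target. There are 200 camera calls.

TASK

Pop the organ tray open for me: press its chrome ejector lever down with one finger and, still pressing, catch the tray on the other finger as it springs out, when it is at least a finger's breadth but less than a hand's breadth ajar at its free end. Finish while holding the tray still there against that finger, so that I can take the tongue out. Grip and lift nothing, leave the tongue in the tray and do not disturb the larynx, the kneecap or the pelvis half.

Things in the scene. Friction and masses are not known exactly. Their poses are not given: they have to be found in the camera images.
- organ_rack: Fixed grey steel bed plate that carries the swing-out tray and its lever. Origin on the shelf surface (z = 0). Its x axis points away from the robot (within 0.35 rad), y to the left, z up. The plate spans x -60 to 70, y -173 to 153 mm and is 6 mm thick. The tray's vertical pivot post (84 mm tall, 26 mm across at its cap) stands at x 30, y 115 mm.
- tray: Sheet-metal tray, 110 (x) by 190 (y) mm, walls 36 mm high, 3 mm thick, 8 mm cut corners, swinging level about the post. Origin: on the pivot axis, at shelf height; axes parallel to the rack's when shut. In this frame the front wall is at x -85 mm, the free end at y -215 mm, rim 62 and underside 26 mm up. The free end swings towards -x. A striker juts 14 mm from the free end, 36-44 mm up. 0.45 kg.
- tray_front (a point): Point on the top edge of the tray's front wall, 20 mm in from its free end; moves with the tray. Shut, it lies at x -55, y -80 mm of the rack. The outer face of this wall is where a finger standing in front of the tray stops it.
- tray_swing (a joint): Swing of the tray: 0 shut and locked, to 1.25 rad fully out. 0.1 rad is about 22 mm at the free end, a hand's breadth about 0.4. A coil spring on the post drives it out once the lever lets go: about 1.5 N at the free end, at up to 1.3 rad/s, so uncaught it passes a hand's breadth in under half a second and goes on into the larynx. Only a finger can stop it.
- ejector_lever: Chrome lever beside the tray's free end, lying along the rack's x. Its origin is its hinge axis (along the rack's y), at x 45, y -138 mm of the rack, 36 mm above the shelf. The lever runs from there towards -x (the robot) and ends in a flat thumb pad.
- lever_pad (a point): Centre of the top face of the lever's thumb pad (30 mm along x by 28 mm along y): at rest x -55, y -138 mm of the rack, 50 mm above the shelf. So it lies in line with the front wall of the shut tray, 38 mm beyond its free end.
- lever_angle (a joint): Lever angle: 0 at rest (up), 0.17 rad at its lower stop (pad 17 mm down). It lets the tray go at about 0.08 rad (8 mm down, about 4 N at the pad); about 5 N holds it at the stop. A spring lifts it when released; that does not stop a tray that is already out.
- tongue_center (a point): Pink plastic tongue model lying loose in the tray, 97 mm long, 50 mm wide, 30 mm high; this point is 13 mm above its underside.
- larynx_center (a point): Frosted resin larynx model standing loose on the shelf in front of the tray, in the way of its full swing: 97 mm tall on a 54 mm round foot; this point is half-way up.
- kneecap_center (a point): Smooth ivory plastic kneecap, about 49 x 42 x 21 mm, lying loose on the shelf to the right of the rack; this point is half-way up.
- pelvis_center (a point): Red-and-blue plastic pelvis half lying loose on the shelf to the left of the rack, about 225 x 125 mm and 35 mm high; this point is near its middle, 18 mm up.
- tray_middle (a point): Middle of the tray's inner floor, 29 mm above the shelf; shut, at x 0, y -5 mm of the rack.
Things that resemble listed ones, but are neither listed nor needed, are in the scene too. What is shaped like the part that bears tongue_center but green or turquoise is not meant.

How it is judged:
On the way, in this order (a step that is already met when the one before it is completed fails the run):
1. a finger presses the ejector lever down (value of joint lever_angle above 0.04 rad and contact force between the fingers and ejector_lever above 0.5 N).
2. with the lever still pressed, the sprung tray rests ajar against the other finger (contact force between the fingers and ejector_lever above 0.5 N and contact force between the fingers and tray above 0.3 N and value of joint tray_swing between 0.04 and 0.45 rad), for 0.2 s.
At the end, for the whole second after the job is handed in: The tray stands still, 0.04 to 0.45 rad open (about 9 to 95 mm at its free end), pressed by its spring against a finger with more than 0.3 N; the tongue lies in the tray; larynx, kneecap and pelvis half are within 15 mm of where they stood (contact force between the fingers and tray above 0.3 N and value of joint tray_swing between 0.04 and 0.45 rad and velocity of joint tray_swing between -0.05 and 0.05 rad/s and z of tongue_center in the frame of tray below 0.08 m and horizontal distance between tongue_center and tray_middle below 0.09 m and distance of each of larynx_center, kneecap_center, pelvis_center from where it was at the start of the episode below 0.015 m); the arm keeps its last pose, push and grip.
It fails at once if the tray gets away: open by more than 0.5 rad (value of joint tray_swing above 0.5 rad).
It fails at once if the tongue is lifted out of the tray (z of tongue_center in the frame of tray above 0.08 m).
It fails at once if larynx, kneecap or pelvis half is shoved, lifted or knocked over (distance of any of larynx_center, kneecap_center, pelvis_center from where it was at the start of the episode above 0.015 m).
It also fails if it takes over 29 s, if anything falls off the work surface, if the arm or the gripper's body presses on something with over 40 N, if the wrist force passes 120 N, or if a joint passes its speed limit or range.

## Working session

There is one attempt and no reset: what is moved stays moved. The work goes in short steps, Python scripts to look and compute and a shell command to move; the robot and the scene stay as the last step left them, time stands still between calls to the robot, and variables do not carry over. Pictures are saved under pics/ and viewed, about 8 in all and at most 12, crops included, and the job is handed in when it is done.

```bash
mkdir -p pics; ls; cat > h.py <<'E'
from cell import *
import numpy as np, cv2
from scipy.spatial.transform import Rotation as R
def ray(c,at):
    r,k=at; d=np.array([(k-c['cx'])/c['fx'],(r-c['cy'])/c['fy'],1.]); return np.array(c['rotation'])@d
def onz(c,at,z):
    d=ray(c,at); e=np.array(c['eye']); return e+d*(z-e[2])/d[2]
def proj(c,p):
    q=np.array(c['rotation']).T@(np.array(p)-c['eye']); return [c['cy']+c['fy']*q[1]/q[2], c['cx']+c['fx']*q[0]/q[2]]
E
python3 - <<'E'
from h import *
o=observe(); print({k:np.round(v,3) for k,v in o.items()})
Z=dict(organ_rack=0,tray=0,tray_front=.062,ejector_lever=.036,lever_pad=.05,tongue_center=.042,larynx_center=.0485,kneecap_center=.0105,pelvis_center=.018,tray_middle=.029)
for n in ['scene','side']:
    c=read_camera(n); cv2.imwrite(f'pics/{n}0.png',c['img']); print(n,np.round(c['eye'],3))
    for l,z in Z.items():
        for d in place_of(n,l)[:3]: print(l,np.round(d['at']),round(d['conf'],2),np.round(onz(c,d['at'],z),3))
E
```

```text
pics
{'time': np.float64(0.0), 'qpos': array([ 1.159,  0.343,  1.525, -0.   ,  1.275, -0.146]), 'qvel': array([-0.   , -0.   ,  0.   , -0.001,  0.001,  0.   ]), 'joint_efforts': array([-3.0000e-03, -4.3126e+01, -2.4421e+01,  7.1000e-02,  5.6000e-02,
       -0.0000e+00]), 'tool_pos': array([0.138, 0.506, 0.226]), 'tool_rot': array([-3.14 , -0.   ,  2.876]), 'contact_force': array([-0.452, -0.245,  0.067]), 'torque': array([ 0.   , -0.055, -0.006]), 'opening': np.float64(0.092)}
scene [1.122 0.828 0.835]Traceback (most recent call last):
  File "<stdin>", line 7, in <module>
  File "h.py", line 7, in onz
    d=ray(c,at); e=np.array(c['eye']); return e+d*(z-e[2])/d[2]
                                                           ~^^^
IndexError: invalid index to scalar variable.
```

```bash
cat > h.py <<'E'
from cell import *
import numpy as np, cv2
from scipy.spatial.transform import Rotation as R
def rot(c):
    r=np.array(c['rotation']); return R.from_euler('xyz',r).as_matrix() if r.size==3 else r
def ray(c,at):
    r,k=at; d=np.array([(k-c['cx'])/c['fx'],(r-c['cy'])/c['fy'],1.]); return rot(c)@d
def onz(c,at,z):
    d=ray(c,at); e=np.array(c['eye']); return e+d*(z-e[2])/d[2]
def proj(c,p):
    q=rot(c).T@(np.array(p)-c['eye']); return [c['cy']+c['fy']*q[1]/q[2], c['cx']+c['fx']*q[0]/q[2]]
E
python3 - <<'E'
from h import *
Z=dict(organ_rack=0,tray=0,tray_front=.062,ejector_lever=.036,lever_pad=.05,tongue_center=.042,larynx_center=.0485,kneecap_center=.0105,pelvis_center=.018,tray_middle=.029)
for n in ['scene','side']:
    c=read_camera(n); cv2.imwrite(f'pics/{n}0.png',c['img']); print(n,np.round(c['eye'],3),c['rotation'])
    for l,z in Z.items():
        for d in place_of(n,l)[:3]: print(l,np.round(d['at']),round(d['conf'],2),np.round(onz(c,d['at'],z),3))
print(observe()['time'])
i=np.hstack([cv2.imread(f'pics/{n}0.png') for n in ('scene','side')]);cv2.imwrite('pics/both0.png',cv2.resize(i,(800,300)))
E
```

```text
scene [1.122 0.828 0.835] [-2.24959995 -0.01500849  2.52966106]
organ_rack [238. 289.] 0.72 [0.56  0.086 0.   ]
tray [276. 293.] 0.56 [0.626 0.193 0.   ]
tray_front [193. 294.] 0.56 [0.496 0.013 0.062]
ejector_lever [202. 251.] 0.65 [ 0.584 -0.044  0.036]
ejector_lever [276. 294.] 0.54 [0.646 0.221 0.036]
tongue_center [274. 228.] 0.94 [0.762 0.142 0.042]
tongue_center [226. 291.] 0.86 [0.56  0.09  0.042]
tongue_center [166. 301.] 0.85 [ 0.389 -0.097  0.042]
larynx_center [222. 358.] 0.97 [0.425 0.175 0.048]
kneecap_center [178. 265.] 0.52 [ 0.478 -0.143  0.01 ]
kneecap_center [187. 283.] 0.51 [ 0.461 -0.078  0.01 ]
pelvis_center [308. 384.] 0.89 [0.536 0.383 0.018]
pelvis_center [228. 285.] 0.45 [0.56  0.066 0.018]
tray_middle [229. 288.] 0.91 [0.563 0.083 0.029]
tray_middle [308. 382.] 0.24 [0.547 0.388 0.029]
side [ 0.485 -0.551  0.684] [-2.35513196 -0.01100944 -0.11215251]
organ_rack [223. 274.] 0.69 [0.565 0.088 0.   ]
tray [192. 291.] 0.78 [0.624 0.197 0.   ]
tray_front [228. 245.] 0.75 [0.493 0.023 0.062]
ejector_lever [260. 290.] 0.57 [ 0.583 -0.057  0.036]
lever_pad [254. 246.] 0.71 [ 0.491 -0.041  0.05 ]
tongue_center [205. 348.] 0.96 [0.747 0.093 0.042]
tongue_center [256. 376.] 0.95 [ 0.768 -0.069  0.042]
tongue_center [308. 184.] 0.76 [ 0.365 -0.153  0.042]
larynx_center [188. 215.] 0.61 [0.426 0.178 0.048]
kneecap_center [307. 244.] 0.76 [ 0.479 -0.144  0.01 ]
kneecap_center [213. 275.] 0.24 [0.57  0.113 0.01 ]
pelvis_center [150. 250.] 0.69 [0.525 0.375 0.018]
tray_middle [214. 277.] 0.81 [0.573 0.093 0.029]
1.2
```

View pics/scene0.png

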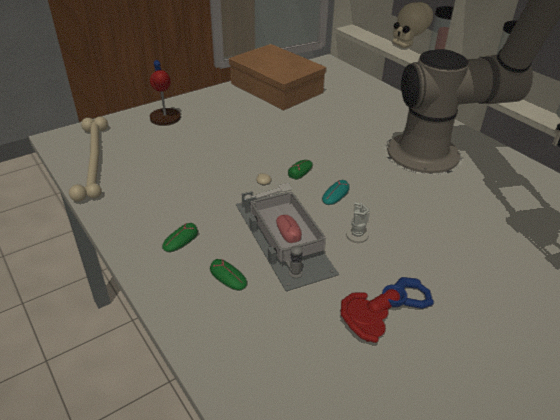

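View pics/side0.png

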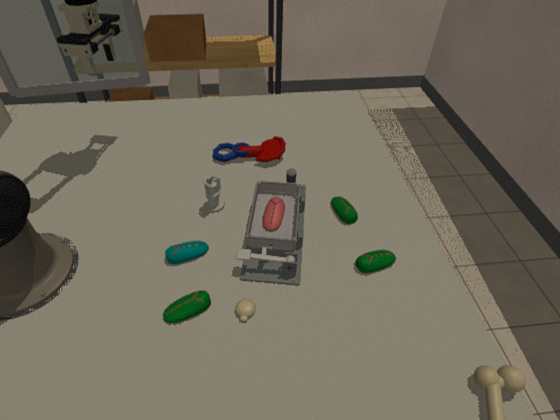

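The pink tongue in the tray is at scene (228,289) and side (212,273). The green and turquoise ones are look-alikes. The lever pad is at side (254,246), the kneecap at (307,244), and the larynx at (195,214), in front of the tray. Next I'll fit the rack pose and overlay it to check.

```bash
cat >> h.py <<'E'
M=dict(organ_rack=(0,0,0),tray=(30,115,0),tray_front=(-55,-80,62),ejector_lever=(45,-138,36),lever_pad=(-55,-138,50),tray_middle=(0,-5,29))
def rackpt(p,m): # p=x,y,yaw ; m mm in rack
    m=np.array(m)/1000.; c,s=np.cos(p[2]),np.sin(p[2]); return np.array([p[0]+c*m[0]-s*m[1],p[1]+s*m[0]+c*m[1],m[2]])
E
cat > fit.py <<'E'
from h import *
from scipy.optimize import least_squares
obs=[];C={}
for n in ['scene','side']:
    C[n]=read_camera(n)
    for l in M:
        for d in place_of(n,l)[:1]:
            if d['conf']>.4: obs.append((n,l,d['at']))
f=lambda p: np.concatenate([np.subtract(proj(C[n],rackpt(p,M[l])),a) for n,l,a in obs])
s=least_squares(f,[.565,.09,-.2],loss='soft_l1',x_scale=[.01,.01,.05]); p=s.x; print('rack',np.round(p,4))
for (n,l,a),r in zip(obs,f(p).reshape(-1,2)): print(n,l,np.round(r,1))
out=[]
for n in C:
    im=cv2.resize(C[n]['img'],None,fx=3,fy=3,interpolation=cv2.INTER_CUBIC)
    def px(m): a=proj(C[n],rackpt(p,m)); return (int(3*a[1]+1),int(3*a[0]+1))
    for poly,col in [([(-60,-173,6),(70,-173,6),(70,153,6),(-60,153,6)],(0,255,255)),([(-55,-100,62),(55,-100,62),(55,90,62),(-55,90,62)],(255,0,255)),([(-70,-152,50),(-40,-152,50),(-40,-124,50),(-70,-124,50)],(0,255,0))]:
        cv2.polylines(im,[np.array([px(q) for q in poly])],True,col,1)
    x,y=px((0,-10,30)); out.append(im[max(y-250,0):y+250,x-200:x+200])
h=min(o.shape[0] for o in out); cv2.imwrite('pics/fit.png',np.hstack([o[:h] for o in out]))
E
python3 fit.py
```

```text
rack [ 0.5681  0.0844 -0.226 ]
scene organ_rack [ 2.4 -2. ]
scene tray [0.3 0.4]
scene tray_front [0.3 1. ]
scene ejector_lever [ 0.3 -1. ]
scene lever_pad [-51.5  -2.6]
scene tray_middle [0.6 0.4]
side organ_rack [-2.4 -2.5]
side tray [0.8 0.1]
side tray_front [1.4 1.1]
side ejector_lever [ 3.3 -0.5]
side lever_pad [-3.2 -1.3]
```

View pics/fit.png

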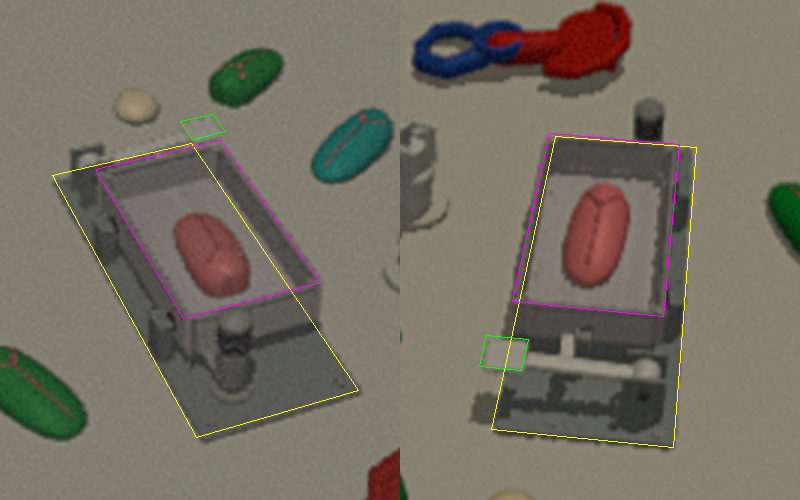

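The fit matches both pictures: the pad, rim and plate outlines all lie on the objects. Next I'll work out the tool target and the tool-frame shift.

```bash
cat > tgt.py <<'E'
from h import *
import sys
p=[float(v) for v in sys.argv[1:4]] if len(sys.argv)>3 else [.5681,.0844,-.226]
al=np.radians(22); A=np.array([-57,-139]); u=np.array([-np.sin(al),np.cos(al)]); B=A+111*u
T=rackpt(p,[*((A+B)/2),0]); jaw=p[2]+np.pi/2+al; psi=jaw+np.pi/2
o=observe(); Rm=R.from_euler('xyz',o['tool_rot']).as_matrix()
cur=o['tool_rot'][2]; turn=-((psi-cur+np.pi)%(2*np.pi)-np.pi)
Rt=R.from_euler('xyz',[np.pi,0,psi]).as_matrix()
d=T-o['tool_pos']
print('t',o['time'],'A',rackpt(p,[*A,50]),'B',rackpt(p,[*B,0]),'T',T,'turn about tool z',turn)
print('now',o['tool_pos'],o['tool_rot'],o['contact_force'],o['opening'],grip_point_offset)
print('shift mm in current tool',Rm.T@d*1000,'in turned tool',Rt.T@d*1000)
E
python3 tgt.py
```

```text
t 1.9 A [ 0.48140222 -0.03829268  0.05      ] B [0.46394012 0.07132518 0.        ] T [0.47267117 0.01651625 0.        ] turn about tool z -0.42377097896713867
now [0.13789273 0.50657992 0.22674895] [3.14148179e+00 3.05899244e-05 2.87579411e+00] [-0.74833391 -0.02520721  0.16454586] 0.09208342091028335 0.0188
shift mm in current tool [-451.74495315 -384.93971219  226.72009175] in turned tool [-253.5149085  -536.62760931  226.74894668]
```

```bash
python3 -m inch '[[[-35,-30,0,0],[-35,-30,0,0],[-45,-38,0,0],[-45,-38,0,0],[-45,-38,0,0],[-45,-38,0,0],[-45,-38,0,0],[-45,-38,0,0],[-45,-38,0,0],[-35,-30,0,0]]]' -1; python3 -m inch '[[[-32,-29,0,0],[0,0,20,-0.14],[0,0,40,-0.14],[0,0,40,-0.144],[0,0,0,0],[0,0,0,0]]]'; python3 tgt.py
```

```text
time: 3.15
tool_pos: [0.4508, 0.0506, 0.2269]
tool_rot: [3.141, 0.001, 2.874]
contact_force: [0.4, 0.6, 0.7]
opening: 0.092
time: 3.9
tool_pos: [0.4738, 0.0163, 0.128]
tool_rot: [-3.141, 0.002, -2.986]
contact_force: [0.2, 0.0, 1.0]
opening: 0.0919
t 3.9 A [ 0.48140222 -0.03829268  0.05      ] B [0.46394012 0.07132518 0.        ] T [0.47267117 0.01651625 0.        ] turn about tool z -0.002411797632802859
now [0.47380487 0.01630642 0.12802416] [-3.14116455e+00  1.81284580e-03 -2.98603202e+00] [0.174058   0.01865021 1.03410606] 0.09193044450077933 0.0188
shift mm in current tool [  1.31958695   0.43774639 128.02180314] in turned tool [  1.08657407   0.38556105 128.02416065]
```

Pose reached, with the fingertips about 78 mm above the pad. I'll check the alignment with the wrist and side cameras.

```bash
python3 - <<'E'
from h import *
p=[.5681,.0844,-.226]
o=observe(); Rm=R.from_euler('xyz',o['tool_rot']).as_matrix()
c=read_camera('wrist'); T=np.array(c['T_tool_cam']); im=c['img'].copy()
def tp(q): # tool pt -> px
    v=np.linalg.inv(T)@np.append(q,1); v=v[:3]; th=np.arctan2(np.hypot(v[0],v[1]),v[2]); k=th/np.hypot(v[0],v[1]); return (c['cy']+c['fy']*k*v[1],c['cx']+c['fx']*k*v[0])
def wp(w): return tp(Rm.T@(np.array(w)-o['tool_pos']))
for l in ['lever_pad','tray_front','ejector_lever','tray_middle']:
    r=place_of('wrist',l)[:1]; print(l,np.round(wp(rackpt(p,M[l])),1),[ (np.round(x['at'],1),x['conf']) for x in r])
def pl(pts,col): cv2.polylines(im,[np.array([[int(round(a[1])),int(round(a[0]))] for a in pts])],True,col,1)
pl([wp(rackpt(p,q)) for q in [(-70,-152,50),(-40,-152,50),(-40,-124,50),(-70,-124,50)]],(0,255,0))
pl([wp(rackpt(p,q)) for q in [(-55,-100,62),(55,-100,62),(55,90,62),(-55,90,62)]],(255,0,255))
for s in (-1,1): pl([tp((a,s*b,0)) for a,b in [(-.0095,.046),(.0095,.046),(.0095,.065),(-.0095,.065)]],(0,0,255))
s=read_camera('side')['img'][130:340,120:400]
s=cv2.resize(s,(560,420),interpolation=cv2.INTER_CUBIC)
cv2.imwrite('pics/w1.png',cv2.resize(im,(800,600))); cv2.imwrite('pics/s1.png',s)
E
```

```text
lever_pad [222.1 211. ] [(array([221. , 212.4]), 0.89)]
tray_front [254.5 280.2] [(array([251.6, 282.1]), 0.79)]
ejector_lever [309.8 184.3] [(array([315.3, 185.7]), 0.94)]
tray_middle [314.3 331.8] []
```

View pics/w1.png

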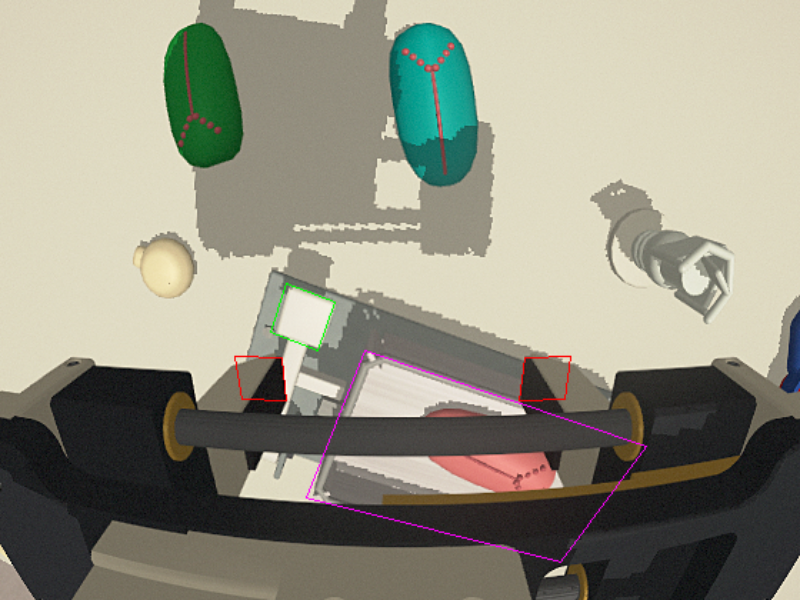

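View pics/s1.png

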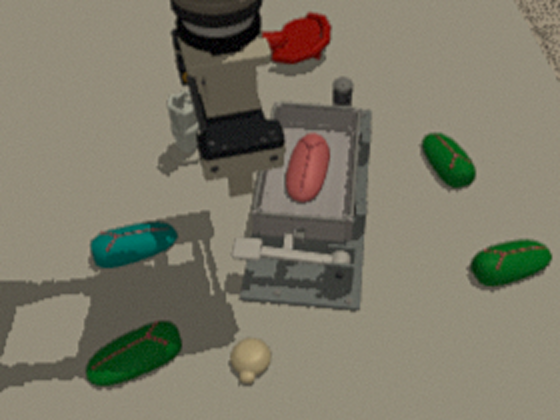

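The wrist overlay agrees within 1–2 px: pad at (305,317), larynx well clear at (690,275), kneecap at (165,265). Side view: the right-hand finger stands in front of the tray wall and clear of it. Now descending.

```bash
python3 -m inch '[[[1,0,20,0],[0,0,30,0],[0,0,15,0],[0,0,5,0],[0,0,0,0],[0,0,0,0]]]'; python3 -m inch '[[[0,0,4,0],[0,0,4,0],[0,0,4,0],[0,0,4,0],[0,0,4,0],[0,0,3,0],[0,0,0,0],[0,0,0,0],[0,0,0,0],[0,0,0,0]]]'; python3 tgt.py; python3 - <<'E'
from h import *
c=read_camera('side'); s=cv2.resize(c['img'][130:340,120:400],(560,420),interpolation=cv2.INTER_CUBIC); cv2.imwrite('pics/s2.png',s)
for l,z in dict(tray_front=.062,tray_middle=.029,lever_pad=.035,kneecap_center=.01,larynx_center=.0485).items(): print(l,[(np.round(d['at']),round(d['conf'],2),np.round(onz(c,d['at'],z),3)) for d in place_of('side',l)[:1]])
E
```

```text
time: 4.95
tool_pos: [0.4725, 0.0162, 0.0575]
tool_rot: [-3.141, 0.002, -2.983]
contact_force: [0.4, 0.3, 0.7]
opening: 0.0917
time: 6.2
tool_pos: [0.4715, 0.0163, 0.0336]
tool_rot: [3.141, -0.001, -2.983]
contact_force: [-3.1, 1.1, 3.3]
opening: 0.0915
t 6.2 A [ 0.48140222 -0.03829268  0.05      ] B [0.46394012 0.07132518 0.        ] T [0.47267117 0.01651625 0.        ] turn about tool z 0.00028752329339454263
now [0.47153026 0.01629647 0.03358698] [ 3.14130041e+00 -7.43432893e-04 -2.98333269e+00] [-3.06267738  1.07702497  3.31227079] 0.09152580064427591 0.0188
shift mm in current tool [-1.18625569e+00  2.74135150e-02  3.35861206e+01] in turned tool [-1.1612756   0.03756268 33.58698382]
tray_front [(array([224., 274.]), 0.63, array([0.558, 0.028, 0.062]))]
tray_middle [(array([215., 271.]), 0.84, array([0.559, 0.09 , 0.029]))]
lever_pad [(array([260., 243.]), 0.81, array([ 0.482, -0.044,  0.035]))]
kneecap_center [(array([307., 246.]), 0.84, array([ 0.483, -0.144,  0.01 ]))]
larynx_center [(array([209., 265.]), 0.75, array([0.543, 0.092, 0.048]))]
```

View pics/s2.png

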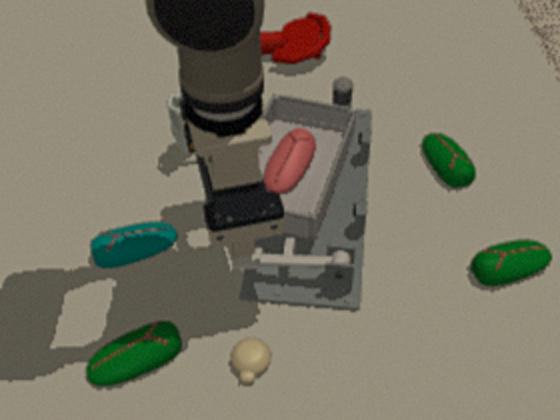

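The tray stands ajar against the left finger, with its right wall swung from about (353,105) to (318,225). The tongue lies inside, and the kneecap and larynx haven't moved. One brief hold to confirm it is still, and to get an angle estimate.

```bash
python3 - <<'E'
from h import *
cv2.imwrite('pics/a.png',read_camera('side')['img'])
E
python3 -m inch '[[[0,0,0,0],[0,0,0,0],[0,0,0,0],[0,0,0,0]]]'; python3 - <<'E'
from h import *
c=read_camera('side'); a=cv2.imread('pics/a.png'); b=c['img']
print('diff',np.abs(a.astype(int)-b)[150:300,220:330].mean(), np.abs(a.astype(int)-b)[0:100,300:500].mean())
p=[.5681,.0844,-.226]; s=read_camera('scene'); im=cv2.resize(b,None,fx=3,fy=3,interpolation=cv2.INTER_CUBIC)
for th,col in ((.1,(0,255,255)),(.2,(0,255,0)),(.3,(255,0,255))):
    q=[]
    for x,y in [(-85,-215),(25,-215),(25,-25),(-85,-25)]:
        w=rackpt(p,(30+x*np.cos(th)+y*np.sin(th),115-x*np.sin(th)+y*np.cos(th),62)); v=proj(c,w); q.append([int(3*v[1]+1),int(3*v[0]+1)])
    cv2.polylines(im,[np.array(q)],True,col,1)
cv2.imwrite('pics/ang.png',im[450:900,550:1050])
for l,z in dict(larynx_center=.0485,pelvis_center=.018,kneecap_center=.0105).items():
    print(l,[np.round(onz(s,d['at'],z),3) for d in place_of('scene',l)[:1]])
E
```

```text
time: 7.05
tool_pos: [0.4716, 0.0162, 0.0336]
tool_rot: [3.141, -0.001, -2.983]
contact_force: [-5.3, 2.0, 3.3]
opening: 0.0915
diff 2.0645454545454545 1.8272333333333333
larynx_center [array([0.411, 0.166, 0.049])]
pelvis_center [array([0.536, 0.384, 0.018])]
kneecap_center [array([ 0.476, -0.139,  0.01 ])]
```

View pics/ang.png

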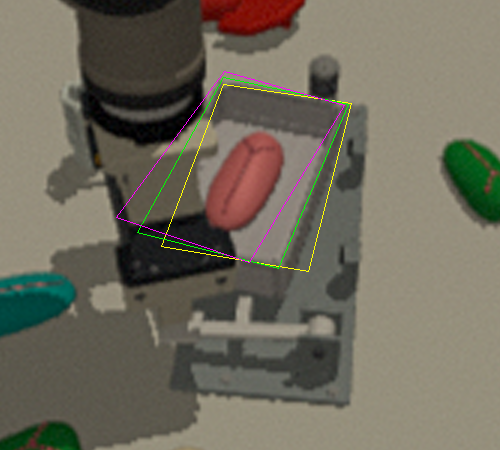

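Still (image change is at noise level), swing about 0.15–0.2 rad, with lever and tray both pressing on the fingers. Handing in.

```bash
python3 -c "
from cell import *
hand_in(); print(observe()['time'])"
```

```text
the job is handed in; nothing more can be done
the job is handed in; nothing more can be done
```

I pressed the ejector lever down with one finger and caught the tray on the other as it sprang out. I then handed the job in with the arm holding that pose, at about 7 s on the clock.

**Last checks:**
- **Opening:** the side-camera overlay puts the tray about 0.15–0.2 rad ajar, by eye. That is inside the allowed 0.04–0.45 rad.
- **Stillness:** two pictures about 0.5 s apart differ only at noise level.
- **Forces:** the tool feels about 3 N upward and about 5 N back towards the robot. The backward force rose from about 3 N between two readings, and I did not find out why. The sensor does not separate lever from tray, so I could not measure the push of each one directly.
- **Tongue:** it lies in the tray.
- **Kneecap and pelvis half:** the last position readings are within about 5 mm of the first ones.

**Disagreement on the larynx:** the network's last scene-camera reading was about 17 mm from its first, which is over the 15 mm limit if it were real. The last side-camera report was wrong outright, landing on the tray. I put this down to the gripper partly hiding the larynx: by my geometry nothing came within about 40 mm of it, and it looks unmoved in the side pictures. I did not confirm it any other way.

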